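# Close up a torch water cooler and hold its bayonet cap at the vent mark

## Task

The welding-torch water cooler on the bench has just been refilled and is to be bled. First push its service door shut until it snaps home on its catch; then pick up the black bayonet filler cap, set it into the filler neck with its lugs through the two slots, press it down and turn it clockwise only to the vent ribs, halfway to the lock, never on into the lock click. Finish with the gripper still firmly holding the cap there, with the door still shut and the other loose things on the bench left where they stand.

Things in the scene. Friction and masses are not known exactly. Their poses are not given: they have to be found in the camera images.
- cooler: Grey sheet-steel water cooler for a welding torch, fixed on the bench: 300 (x) x 260 (y) x 215 high. Origin: centre of its underside; z up, its -x side is the front with the door, more or less towards the robot. Its flat roof at 215 carries the filler neck.
- door (a joint): Angle of the cooler's service door (rad): 0 shut, growing as it swings out; starts 0.3 to 0.8. It stays where it is left and moves with under 2 N at the free edge. From 0.12 rad a strike bar meets a sprung ball: pushing past it near the free edge takes about 6 N; below 0.05 rad the ball snaps the door to 0 and keeps it there. The closed door has a rigid stop at 0.
- door_hinge (a point): Point on the door's vertical hinge axis, height 120, on the door's left edge seen from the robot. The axis lies in the door's inner face. Axes turn with the door; shut, they equal the cooler's: x inward normal, panel along -y. Flat panel 170 wide from hinge to free edge, 12 thick, heights 40 to 200 (roof at 215).
- door_edge (a point): Point on the door's outer face, 150 from the hinge axis along the panel (20 from the free edge), 15 below the top edge (height 185); x axis: inward normal. A good place to push. Below it a black pull, 12 wide, stands 10 proud of the face at heights 60 to 110.
- cap: Black bayonet cap, loose, upright on the bench, 0.08 kg. Origin: centre of its underside, z up. Plug 39 diameter, 14 high; at its foot two lugs (bar 50 long on x, 14 wide, 5 thick); flange 64 diameter, heights 14 to 20; grip bar on top, 46 long on x, 15 wide in y, heights 20 to 46: pinch it across the 15. Half a turn about z gives the same cap.
- filler: Aluminium filler neck on the roof: tube 64 outside diameter, top 28 above the roof. Origin: on its axis at roof level; axes as the cooler's. Lip of bore 43, heights 21 to 28, with two entry slots at +x and -x, 18 wide for the 14 wide lugs. Pressed fully down, the cap's flange rests on the lip, its origin at height 14, the lugs 2 below the lip's underside.
- vent_mark: Two short straight ribs on the collar round the neck's foot: where the cap's grip bar points at the vent position. Origin on the neck's axis, 4 above the roof; x runs through both ribs, 45 degrees clockwise seen from above from the filler's x, halfway from slots to lock.
- lock_mark (a point): Centre of one of the two round bosses on the neck's collar, 38 from the axis at the filler's +y and -y: where the bar points when locked, 90 degrees clockwise from the slots. There the lugs spring up 3 into recesses (the click) against a stop. The cap, once pressed down, turns clockwise only, with under 0.4 N m; a stop bars the other way.
- seat (a joint): Travel (m) of the sprung sealing plate inside the neck: 0 when free, its top then 22 above the roof; the cap's foot presses it down, 8 mm when the cap is fully down. It pushes back with 3 N at first and 8 N then. Let go under the lip, the cap rises 2 mm until the lugs bear on the lip.
- jug: Cream one-gallon plastic jug, 152 diameter, 280 high, about 3.6 kg, loose. Origin centre of underside. Leave alone.
- bung: Steel threaded drum bung, 66 diameter, 34 high, hexagon on top, no lugs and no grip bar, loose. Not the cap. Leave alone.
- tape: Grey roll of tape lying flat, 92 outside diameter, 24 high, loose. Leave alone.
- wrench: Steel wrench 200 long lying on the bench, origin near its middle, loose. Leave alone.
- can: Plain metal spray can, 66 diameter, 190 high, loose. Leave alone.
- funnel: Dark plastic funnel standing mouth down, 134 diameter, 125 high; its origin is at the top of the spout. Loose. Leave alone.
- clamps: Cardboard box of hose clamps, 110 x 75 x 45, loose. Origin centre of underside. Leave alone.
Things that resemble listed ones, but are neither listed nor needed, are in the scene too. Of the things like the cap, leave any that is brown; of the rest the smaller one is meant.

How it is judged:
By the outcome, as a careful person would: the job done as asked, in the order asked, and still so for the second after the job is handed in, while the arm keeps its last pose, push and grip.
It also fails if it takes over 56 s, if anything falls off the work surface, if the arm or the gripper's body presses on something with over 40 N, if the wrist force passes 120 N, or if a joint passes its speed limit or range.

## Robot

A 6-joint arm with a two-finger parallel gripper is mounted at the origin on the work surface. World frame = base frame: x ahead of the robot, y to its left, z up, the work surface at z = 0. Lengths are in m, angles in rad, forces in N, time in s.
With the tool pointing down it reaches from about 0.25 to 0.725 m from the base axis. Payload 4 kg.
Tool frame: the origin (TCP) lies at the very end of the fingers, on their centre line; the grasp point (between the pads) lies 19 mm behind it; z points along the fingers, x is the direction in which the jaws open and shut, and the axes are right-handed (so a half turn about z gives the same grasp; the last joint's range is limited). The gripper opens to 85 mm and grips with 20 to 120 N. Pads are 22 mm wide; open, the fingers measure 114 mm over their backs; the gripper's body (76 mm by 85 mm) begins 54 mm behind the grasp point. The pads swing forward as they close: fully open they stand 13 mm farther back than shut.
Start: joints at [1.142, 0.241, 0.005, 1.335, 0, 1.571], TCP at [0.208, 0.455, 0.231] pointing down, gripper open.
Joint ranges: [-2.72, 2.72], [-1.05, 1.87], [-1.09, 1.28], [-1.99, 2.15], [-1.42, 1.44], [-3.14, 3.14]. Speed limits (rad/s): [2.79, 2.79, 3.14, 3.14, 3.14, 3.14].

## Interface

Orientations are given as a unit quaternion [w, x, y, z].
In Python, from rig import status, optics, order gives the robot as it stands.
- The arm moves only by the shell command python3 -m creep 'ROWS'. ROWS is JSON, a list of rows, each an object with "xyz": the shift along the tool's x, y, z in cm, a list of three; "rotation": the turn, a rotation vector about the tool's x, y, z in rad, a list of three; "hand": the closure, from 0 (fully open) to 1 (shut). In form: [{"xyz": [tx, ty, tz], "rotation": [rx, ry, rz], "hand": hand}, ...]. A call has 1 to 8 rows; each row shifts and turns the pose as measured when the row begins, along the tool's axes as they then stand; what a row does not reach is not made up. A row lasts 1/12 s, in which the tool goes at most 41.7 mm and 7.16 degrees, less where a joint would pass 70% of its speed; a pose out of reach is approached as far as the arm can. A call with a gripper value outside its range is refused whole. The fingers move at their own pace and stop on an object; the grip force is fixed at half the most. Time passes only in rows, so rows that do not move let the fingers close. It gives the time, the measured TCP pose, the force and the opening at its end, in the units of the state.
- status.get_state(): the state, without advancing time (a new reading comes with each control period).
- optics.get_image(name): name is "scene" or "top"; returns a dict with "frame" (400x640x3 uint8, red, green, blue), "z_map" (400x640 float32, m along the optical axis (not along the pixel's ray), 0 where there is no reading), "vfov" (degrees; the focal length in pixels is half the picture's height over the tangent of half this angle, whatever the lens; pixels are square), "cx", "cy" (the principal point, pixels), "D" ([k1, k2, p1, p2, k3] as OpenCV has them; the pictures are not rectified), "eye" and "attitude" of the camera in the world. Camera axes: x right, y up, looking along -z (the intrinsics and any distortion apply to the point x, -y, -z); pixel columns grow to the right and rows downward; lengths in m; the calibration is good to about 2 mm. A picture is of the moment at which its call begins.
- order.close_job(): hands the job in, once; it reports no verdict.
The state is a dict: "clock": time; "joint_pos": joint angles; "qvel": joint speeds; "joint_torque": joint torques, N m; "ee_pos": TCP position; "tcp_rot": TCP orientation; "wrist_force": force on the tool from outside, world axes, zero at the start; "ft_torque": the same for the moment, N m; "finger_gap": opening from 0.0 (shut) to 1.0 (fully open).
Only numpy, scipy, OpenCV 4.12 (cv2) and the standard library are available. Lean on these libraries where they do the work, as an engineer would, in place of code of your own. Each camera call takes 0.05 s, during which the arm holds its last target. There are 200 camera calls.

## Working session

There is one attempt and no reset: what is moved stays moved. The work goes in short steps, Python scripts to look and compute and a shell command to move; the robot and the scene stay as the last step left them, time stands still between calls to the robot, and variables do not carry over. Pictures are saved under pics/ and viewed, about 8 in all and at most 12, crops included, and the job is handed in when it is done.

```bash
ls; mkdir -p pics; cat > h.py <<'E'
import numpy as np, cv2
from scipy.spatial.transform import Rotation as R
from rig import status, optics, order
def grab(n):
    d=optics.get_image(n); np.savez(f'/tmp/{n}.npz',**{k:np.array(v) for k,v in d.items()}); return d
def K(d):
    f=200/np.tan(np.radians(float(d['vfov']))/2); return np.array([[f,0,float(d['cx'])],[0,f,float(d['cy'])],[0,0,1]])
def rot(d):
    q=np.array(d['attitude'],float).ravel(); return R.from_quat(q[[1,2,3,0]]).as_matrix() if q.size==4 else q.reshape(3,3)
def und(d,px):
    px=np.array(px,float).reshape(-1,1,2); return cv2.undistortPoints(px,K(d),np.array(d['D'],float)).reshape(-1,2)
def ray(d,px):
    u=und(d,px); return np.c_[u[:,0],-u[:,1],-np.ones(len(u))]@rot(d).T
def onz(d,px,z):
    r=ray(d,px); e=np.array(d['eye'],float); return e+r*((z-e[2])/r[:,2])[:,None]
def depth(d,px):
    px=np.array(px).reshape(-1,2); r=ray(d,px); return np.array(d['eye'])+r*np.array(d['z_map'])[px[:,1].astype(int),px[:,0].astype(int)][:,None]
def cloud(d):
    v,u=np.mgrid[:400,:640]; return depth(d,np.c_[u.ravel(),v.ravel()]).reshape(400,640,3)
def proj(d,p):
    c=(np.array(p).reshape(-1,3)-np.array(d['eye']))@rot(d); c=c*[1,-1,-1]
    return cv2.projectPoints(c,np.zeros(3),np.zeros(3),K(d),np.array(d['D'],float))[0].reshape(-1,2)
E
python3 - <<'E'
from h import *
print(status.get_state())
for n in('scene','top'):
    d=grab(n); print(n,d['eye'],d['attitude'],d['vfov'],d['cx'],d['cy'],d['D'])
    cv2.imwrite(f'pics/{n}0.png',d['frame'][...,::-1])
E
```

```text
pics
{'clock': 0.0, 'joint_pos': array([1.14203487e+00, 2.41420906e-01, 3.70193377e-03, 1.33517758e+00,
       6.23203059e-06, 1.57082435e+00]), 'qvel': array([-0.00031785, -0.00126104, -0.00025448,  0.00140163, -0.00010723,
       -0.00042524]), 'joint_torque': array([ 2.01075331e-03, -3.72322369e+01,  2.52405882e+01,  1.71317614e-02,
        8.05139575e-05, -4.71673133e-06]), 'ee_pos': array([0.20760689, 0.45416454, 0.23040048]), 'tcp_rot': array([ 5.64963167e-04,  8.41358610e-01,  5.40476260e-01, -8.85188196e-04]), 'wrist_force': array([-0.23587818,  0.27069744,  0.63022588]), 'ft_torque': array([ 0.04550078,  0.02628225, -0.00119194]), 'finger_gap': 1.003349116805152}
scene [1.06557259 0.33056441 1.21706911] [0.47354416 0.11926469 0.22712088 0.8425841 ] 48.074904308667826 322.0008796668892 196.88221218747677 [-0.10547593  0.          0.          0.          0.        ]
top [ 0.46009622 -0.02986024  1.21954621] [ 0.71022422  0.03738593 -0.03730879 -0.70199139] 56.160542727171325 319.44333160120215 195.69016905111852 [-0.03546801  0.          0.          0.          0.        ]
```

View pics/scene0.png

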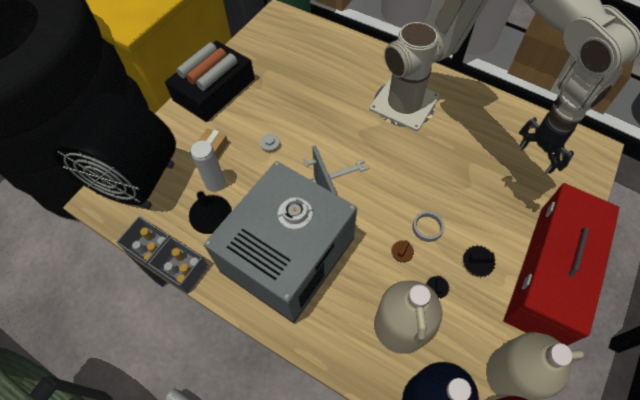

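View pics/top0.png

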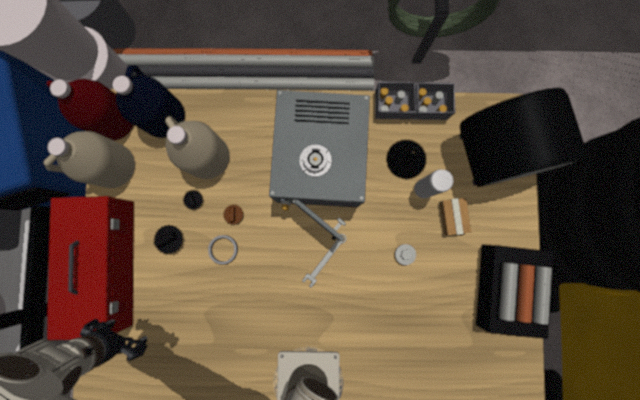

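The scene view shows the cooler in the middle, with the filler at (296,211), the small black cap at (438,287), the brown cap at (402,250) and the big black cap at (479,261). In the top view the small cap is at (193,200), the filler at (316,159), and the door runs from (293,200) to (343,240).

```bash
python3 - <<'E'
from h import *
t=np.load('/tmp/top.npz');s=np.load('/tmp/scene.npz')
def crop(d,x,y,w,h,k): return cv2.resize(d['frame'][y:y+h,x:x+w,::-1],None,fx=k,fy=k,interpolation=cv2.INTER_CUBIC)
a=np.hstack([crop(t,170,180,50,40,8),crop(s,413,267,50,40,8)])
a=cv2.convertScaleAbs(a,alpha=2.5)
b=np.hstack([crop(t,291,139,50,40,8),crop(s,270,190,50,40,8)])
cv2.imwrite('pics/m1.png',cv2.resize(np.vstack([a,b]),(800,600)) if 0 else np.vstack([a,b])[:600])
for n,d in(('top',t),('scene',s)):
    C=cloud(d); z=C[...,2]
    print(n,'neg',np.isnan(z).sum())
    # roof
    m=(abs(z-.215)<.006)&(C[...,0]>.35)&(C[...,0]<.9)&(abs(C[...,1])<.25)
    m=cv2.morphologyEx(m.astype(np.uint8),cv2.MORPH_OPEN,np.ones((3,3)))
    nl,l,st,_=cv2.connectedComponentsWithStats(m); i=1+st[1:,4].argmax()
    p=C[l==i]; print('roof',len(p),p.mean(0),cv2.minAreaRect((p[:,:2]*1000).astype(np.float32)),p[:,2].min(),p[:,2].max())
    # neck top
    m=(abs(z-.243)<.008)&(C[...,0]>.4)&(C[...,0]<.9)&(abs(C[...,1])<.2); p=C[m]; print('neck',len(p),np.median(p,0),cv2.minEnclosingCircle((p[:,:2]*1000).astype(np.float32)))
    # door: points in front of cooler z .08-.205
    m=(z>.1)&(z<.206)&(C[...,0]>.35)&(C[...,0]<.63)&(C[...,1]>-.15)&(C[...,1]<.2); p=C[m]; print('door',len(p),p.min(0),p.max(0)); 
    q=p[p[:,2]>.19]; print('doortop',len(q)); print(np.round(q[::max(1,len(q)//15)],3)) if len(q) else 0
t0=t;
for n,d,c in(('top',t,(193,200)),('scene',s,(438,287))):
    C=cloud(d); p=C[c[1]-14:c[1]+14,c[0]-14:c[0]+14].reshape(-1,3); f=d['frame'][c[1]-14:c[1]+14,c[0]-14:c[0]+14].reshape(-1,3)
    g=p[(p[:,2]>.035)&(f.max(1)<70)]; print(n,'cap hi',len(g),np.median(g,0), cv2.minAreaRect((g[:,:2]*1000).astype(np.float32)) if len(g)>2 else 0)
    g=p[(p[:,2]>.012)&(f.max(1)<70)]; print(n,'cap all',len(g),g.mean(0),cv2.minEnclosingCircle((g[:,:2]*1000).astype(np.float32)))
E
```

```text
top neg 0
roof 9449 [ 0.70761695 -0.029116    0.21528266] ((708.7715454101562, -28.417510986328125), (260.5290832519531, 301.5246887207031), 87.32868957519531) 0.20901881003531697 0.22095010053368935
neck 327 [ 0.66388566 -0.01615211  0.24158758] ((663.7297973632812, -16.65237808227539), 32.34136962890625)
door 559 [ 0.44730854 -0.14890584  0.10040146] [0.5668531  0.10816625 0.20543633]
doortop 301
[[ 0.565  0.108  0.205]
 [ 0.559  0.035  0.195]
 [ 0.553 -0.143  0.194]
 [ 0.542  0.021  0.202]
 [ 0.534  0.013  0.199]
 [ 0.526  0.004  0.201]
 [ 0.518 -0.001  0.197]
 [ 0.513 -0.026  0.199]
 [ 0.505 -0.031  0.198]
 [ 0.497 -0.037  0.198]
 [ 0.489 -0.045  0.198]
 [ 0.48  -0.051  0.197]
 [ 0.472 -0.064  0.203]
 [ 0.464 -0.07   0.201]
 [ 0.456 -0.078  0.198]
 [ 0.449 -0.091  0.202]]
scene neg 0
roof 10525 [ 0.71900746 -0.02218063  0.21518277] ((706.1260986328125, -26.814529418945312), (262.2373352050781, 302.7734680175781), 87.16566467285156) 0.20902403128873837 0.2209980364964983
neck 379 [ 0.66156106 -0.01265966  0.24129098] ((659.9893188476562, -14.19322681427002), 32.848411560058594)
do
[... 299 characters left out ...]
  0.199]
 [ 0.515 -0.011  0.2  ]
 [ 0.524 -0.003  0.2  ]
 [ 0.531  0.004  0.195]
 [ 0.537  0.02   0.2  ]
 [ 0.545  0.031  0.202]
 [ 0.572  0.108  0.191]
 [ 0.608  0.107  0.2  ]]
top cap hi 64 [0.57105191 0.37982629 0.04447988] ((509.3375244140625, 185.7440643310547), (440.5277099609375, 39.6866340637207), 71.9872055053711)
top cap all 263 [0.56947938 0.37621125 0.03064039] ((517.5919189453125, 189.96575927734375), 227.2207489013672)
scene cap hi 100 [0.5734586  0.38155915 0.04549783] ((604.9844970703125, 377.1498718261719), (34.544918060302734, 104.64437103271484), 80.88312530517578)
scene cap all 322 [0.57174533 0.38410822 0.03007086] ((599.7783203125, 386.7857360839844), 59.51386260986328)
```

View pics/m1.png

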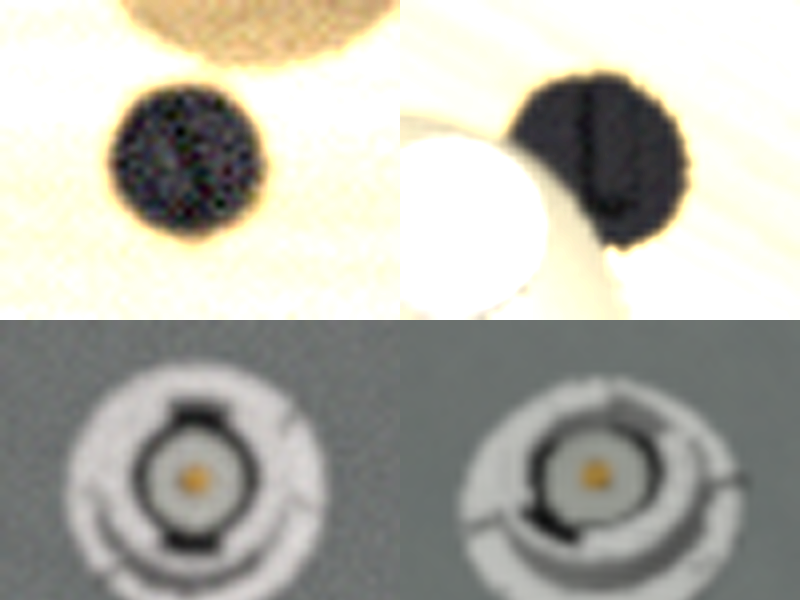

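The crops show the filler slots along cooler ±x, at yaw about -3°. The cap centre is near (0.572, 0.380), and its bar runs roughly along the dark edge in the scene crop. The door angle works out at about 0.62 rad, with the tip at (0.445,-0.095). I'll do the door first: turn the tool yaw to 90° and move in front of the door.

```bash
python3 -m creep '[{"xyz":[0,0,0],"rotation":[0,0,-0.11],"hand":1},{"xyz":[0,0,0],"rotation":[0,0,-0.11],"hand":1},{"xyz":[0,0,0],"rotation":[0,0,-0.11],"hand":1},{"xyz":[0,0,0],"rotation":[0,0,-0.1],"hand":1}]'
python3 -m creep '[{"xyz":[-3.7,1.5,0],"rotation":[0,0,0],"hand":1},{"xyz":[-3.7,1.5,0],"rotation":[0,0,0],"hand":1},{"xyz":[-3.7,1.5,0],"rotation":[0,0,0],"hand":1},{"xyz":[-3.7,1.5,0],"rotation":[0,0,0],"hand":1},{"xyz":[-3.7,1.5,0],"rotation":[0,0,0],"hand":1},{"xyz":[-3.7,1.5,0],"rotation":[0,0,0],"hand":1}]'
cat > st.py <<'E'
from h import *
s=status.get_state();q=s['tcp_rot'];M=R.from_quat(q[[1,2,3,0]]).as_matrix()
print('t',round(s['clock'],2),'pos',s['ee_pos'].round(4),'yaw',np.degrees(np.arctan2(M[1,0],M[0,0])).round(2),'tilt',M[:2,2].round(4),'F',s['wrist_force'].round(1),'T',s['ft_torque'].round(2),'gap',round(s['finger_gap'],3),'q6',s['joint_pos'][5].round(2))
E
python3 st.py
```

```text
clock: 0.43
ee_pos: [0.207, 0.4528, 0.2283]
tcp_rot: [0.001, 0.7, 0.714, -0.003]
wrist_force: [0.8, 0.3, -1.3]
finger_gap: 0.453
clock: 0.93
ee_pos: [0.3021, 0.2314, 0.2247]
tcp_rot: [0.001, 0.693, 0.721, -0.006]
wrist_force: [0.9, 0.7, 0.9]
finger_gap: -0.001
t 0.93 pos [0.3021 0.2314 0.2247] yaw 92.32 tilt [-0.0068 -0.0091] F [0.9 0.7 0.9] T [ 0.02 -0.1  -0.02] gap -0.001 q6 0.62
```

```bash
python3 -m creep '[{"xyz":[-3.6,1.2,0],"rotation":[0,0,0],"hand":1},{"xyz":[-3.6,1.2,0],"rotation":[0,0,0],"hand":1},{"xyz":[-3.6,1.2,0],"rotation":[0,0,0],"hand":1},{"xyz":[-3.6,1.2,0],"rotation":[0,0,0],"hand":1},{"xyz":[-3.6,1.2,0],"rotation":[0,0,0],"hand":1},{"xyz":[-3.6,1.2,0],"rotation":[0,0,0],"hand":1},{"xyz":[-3.6,1.2,0],"rotation":[0,0,0],"hand":1}]'; python3 st.py
```

```text
clock: 1.52
ee_pos: [0.3961, -0.0306, 0.2253]
tcp_rot: [0.0, 0.692, 0.722, -0.006]
wrist_force: [0.9, -0.1, -0.4]
finger_gap: -0.001
t 1.52 pos [ 0.3961 -0.0306  0.2253] yaw 92.41 tilt [-0.0077 -0.0093] F [ 0.9 -0.1 -0.4] T [ 0.05 -0.05  0.05] gap -0.001 q6 -0.11
```

```bash
python3 -m creep '[{"xyz":[-1.2,0,3],"rotation":[-0.008,0.009,0],"hand":1},{"xyz":[-1.2,0,3],"rotation":[0,0,0.03],"hand":1},{"xyz":[-0.3,2,0],"rotation":[0,0,0],"hand":1},{"xyz":[-0.7,1.5,0],"rotation":[0,0,0],"hand":1},{"xyz":[-0.8,1.5,0],"rotation":[0,0,0],"hand":1},{"xyz":[-0.8,1.5,0],"rotation":[0,0,0],"hand":1}]'; python3 st.py
python3 -m creep '[{"xyz":[-0.8,1.5,0],"rotation":[0,0,0],"hand":1},{"xyz":[-0.8,1.5,0],"rotation":[0,0,0],"hand":1},{"xyz":[-0.5,1.5,0],"rotation":[0,0,0],"hand":1}]'; python3 st.py
```

```text
clock: 2.02
ee_pos: [0.4566, -0.0902, 0.1581]
tcp_rot: [-0.005, 0.709, 0.705, -0.004]
wrist_force: [-0.5, 0.6, 1.4]
finger_gap: -0.0
t 2.02 pos [ 0.4566 -0.0902  0.1581] yaw 89.74 tilt [-0.0126  0.0013] F [-0.5  0.6  1.4] T [ 0.    0.11 -0.03] gap -0.0 q6 -0.19
clock: 2.27
ee_pos: [0.5006, -0.1124, 0.1549]
tcp_rot: [-0.008, 0.709, 0.705, -0.006]
wrist_force: [-0.3, -0.0, 1.5]
finger_gap: 0.001
t 2.27 pos [ 0.5006 -0.1124  0.1549] yaw 89.66 tilt [-0.0198  0.0034] F [-0.3 -0.   1.5] T [ 0.06  0.14 -0.01] gap 0.001 q6 -0.21
```

```bash
python3 -m creep '[{"xyz":[0,1,-0.3],"rotation":[0.02,0,0],"hand":1},{"xyz":[0,1,0],"rotation":[0,0,0],"hand":1}]'; python3 st.py
python3 -m creep '[{"xyz":[0,1,0],"rotation":[0,0,0],"hand":1}]'; python3 -m creep '[{"xyz":[0,0.8,0],"rotation":[0,0,0],"hand":1}]'; python3 -m creep '[{"xyz":[0,0.8,0],"rotation":[0,0,0],"hand":1}]'; python3 - <<'E'
from h import *
d=grab('scene'); im=d['frame'][100:340,200:480,::-1]; d2=grab('top'); im2=d2['frame'][80:320,220:420,::-1]
cv2.imwrite('pics/door1.png',cv2.resize(np.hstack([im,im2]),(800,400)))
E
python3 st.py
```

```text
clock: 2.43
ee_pos: [0.5207, -0.1138, 0.1557]
tcp_rot: [-0.017, 0.71, 0.704, -0.014]
wrist_force: [-0.2, -0.5, 1.1]
finger_gap: 0.001
t 2.43 pos [ 0.5207 -0.1138  0.1557] yaw 89.55 tilt [-0.0442  0.0038] F [-0.2 -0.5  1.1] T [0.   0.06 0.03] gap 0.001 q6 -0.2
clock: 2.52
ee_pos: [0.5247, -0.1139, 0.1539]
tcp_rot: [-0.022, 0.71, 0.704, -0.02]
wrist_force: [-33.9, -0.1, 12.3]
finger_gap: -0.001
clock: 2.6
ee_pos: [0.5236, -0.1139, 0.1515]
tcp_rot: [-0.03, 0.71, 0.703, -0.027]
wrist_force: [-26.6, -1.3, 11.3]
finger_gap: 0.0
clock: 2.68
ee_pos: [0.5227, -0.1137, 0.1491]
tcp_rot: [-0.037, 0.711, 0.702, -0.034]
wrist_force: [-20.0, 0.8, 7.4]
finger_gap: 0.001
t 2.78 pos [ 0.5226 -0.1134  0.1476] yaw 89.3 tilt [-0.1013  0.0065] F [-17.6  -0.3  -0.6] T [ 0.05  2.89 -0.15] gap 0.001 q6 -0.19
```

View pics/door1.png

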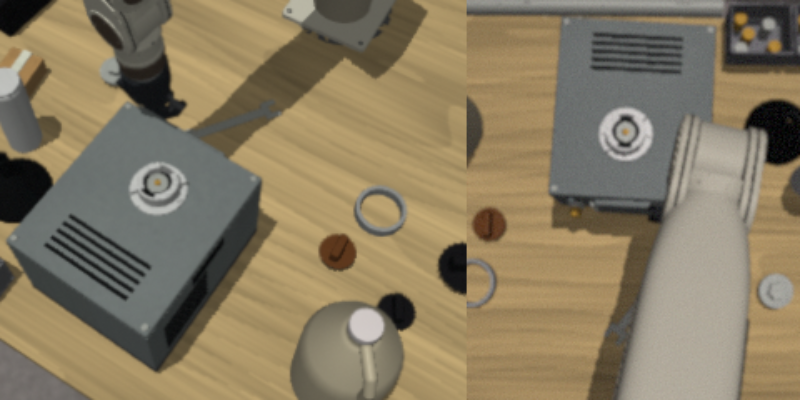

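The door looks flush in both views, and the push met a rigid stop at about 34 N. I'll back off, correct the tilt, rise and check the door.

```bash
python3 -m creep '[{"xyz":[0,-2,0],"rotation":[-0.05,0,0],"hand":1},{"xyz":[0,-2.5,0],"rotation":[-0.05,0,0],"hand":1},{"xyz":[0.5,-1.5,-3],"rotation":[0,0,0],"hand":0},{"xyz":[3.8,0,-1.5],"rotation":[0,0,0],"hand":0},{"xyz":[3.8,0,-1.5],"rotation":[0,0,0],"hand":0},{"xyz":[3.9,0,0],"rotation":[0,0,0],"hand":0},{"xyz":[3.9,0,0],"rotation":[0,0,0],"hand":0},{"xyz":[3.9,0,0],"rotation":[0,0,0],"hand":0}]' ; python3 st.py
python3 - <<'E'
from h import *
t=grab('top');s=grab('scene')
C=cloud(t);z=C[...,2]
m=(z>.17)&(z<.206)&(C[...,0]>.45)&(C[...,0]<.57)&(C[...,1]>-.17)&(C[...,1]<.1);p=C[m]
print(len(p),p.min(0),p.max(0)); 
for y in np.arange(-.15,.08,.02):
    q=p[abs(p[:,1]-y)<.01]; print(round(y,2),len(q),q[:,0].min().round(3) if len(q) else '')
# cap
for n,d in(('top',t),('scene',s)):
    C=cloud(d); X=C.reshape(-1,3); f=d['frame'].reshape(-1,3)
    k=(np.hypot(X[:,0]-.572,X[:,1]-.38)<.045)&(f.max(1)<75)
    a=X[k&(X[:,2]>.012)&(X[:,2]<.06)]; h=X[k&(X[:,2]>.035)&(X[:,2]<.06)]
    r=cv2.minAreaRect((h[:,:2]*1000).astype(np.float32)); c=h[:,:2]-h[:,:2].mean(0); w,V=np.linalg.eigh(c.T@c/len(c))
    print(n,len(a),len(h),cv2.minEnclosingCircle((a[:,:2]*1000).astype(np.float32)),r,h.mean(0),'pca',np.degrees(np.arctan2(V[1,1],V[0,1])),np.sqrt(w)*1000)
    px=proj(d,[.572,.38,.03])[0].astype(int); print(px)
    im=d['frame'][px[1]-18:px[1]+18,px[0]-18:px[0]+18,::-1]; cv2.imwrite(f'/tmp/{n}c.png',im)
ims=[cv2.resize(cv2.imread(f'/tmp/{n}c.png'),(400,400),interpolation=cv2.INTER_CUBIC) for n in('top','scene')]
cv2.imwrite('pics/cap2.png',np.clip(np.hstack(ims).astype(float)*4-40,0,255).astype(np.uint8))
E
```

```text
clock: 3.45
ee_pos: [0.4446, 0.0856, 0.1969]
tcp_rot: [-0.021, 0.718, 0.695, -0.012]
wrist_force: [1.0, -0.6, -0.2]
finger_gap: 0.846
t 3.45 pos [0.4446 0.0856 0.1969] yaw 88.13 tilt [-0.0466  0.0136] F [ 1.  -0.6 -0.2] T [-0.01 -0.1  -0.04] gap 0.846 q6 0.21
364 [ 0.54111821 -0.14848967  0.17078698] [0.56464005 0.09970098 0.2057151 ]
-0.15 4 0.552
-0.13 27 0.541
-0.11 37 0.541
-0.09 42 0.543
-0.07 36 0.544
-0.05 37 0.544
-0.03 35 0.546
-0.01 41 0.547
0.01 35 0.548
0.03 34 0.548
0.05 9 0.551
0.07 18 0.558
top 270 64 ((570.4494018554688, 380.0272521972656), 30.358421325683594) ((572.1768798828125, 381.2537841796875), (45.406742095947266, 13.14907455444336), 26.79327964782715) [0.57203068 0.37987585 0.0445069 ] pca -155.26507168238624 [ 3.72237862 13.26134298]
[191 198]
scene 322 97 ((570.4277954101562, 382.6372985839844), 31.52235221862793) ((570.47412109375, 382.1036682128906), (46.137107849121094, 16.291213989257812), 28.376785278320312) [0.57233118 0.38207947 0.04492534] pca -151.35253976374807 [ 4.45789173 13.14094812]
[436 285]
```

View pics/cap2.png

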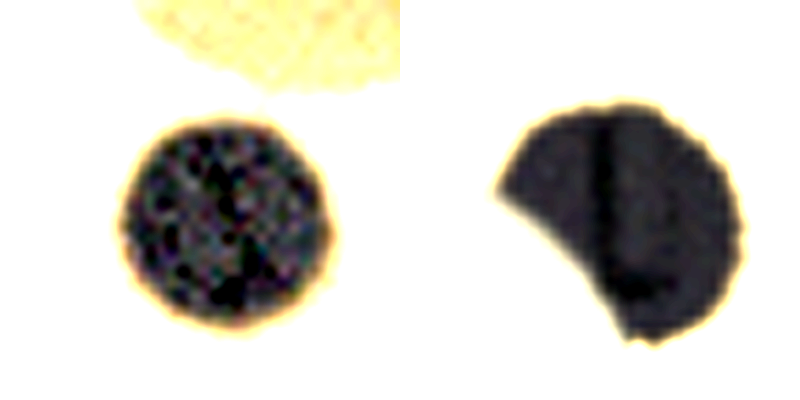

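The depth line along the door top has slope 0.044 = cooler yaw -2.5°, so the door is flush shut. The cap is at about (0.571, 0.381) with the bar at about 27.5°. In the crop its bar shows as the dark edge right of centre. Next I check the jug's clearance and compute the approach.

```bash
python3 - <<'E'
from h import *
from scipy.optimize import least_squares
for n in('top','scene'):
    d=np.load(f'/tmp/{n}.npz'); X=cloud(d).reshape(-1,3)
    for lo,hi in((.05,.15),(.15,.2),(.2,.24),(.26,.29)):
        p=X[(X[:,2]>lo)&(X[:,2]<hi)&(np.hypot(X[:,0]-.69,X[:,1]-.38)<.13)]
        if len(p)>20:
            f=least_squares(lambda a:np.hypot(p[:,0]-a[0],p[:,1]-a[1])-a[2],[.69,.37,.07],loss='soft_l1',f_scale=.003).x
            g=np.hypot(p[:,0]-.571,p[:,1]-.381); print(n,lo,len(p),f.round(3),'closest to cap',np.percentile(g,2).round(3))
p=np.array(status.get_state()['ee_pos']); q=status.get_state()['tcp_rot'];M=R.from_quat(q[[1,2,3,0]]).as_matrix()
print('tool shift cm to (.571,.381,.15):',(M.T@(np.array([.571,.381,.15])-p)*100).round(2))
E
```

```text
top 0.05 658 [0.732 0.371 0.103] closest to cap 0.076
top 0.15 946 [0.716 0.345 0.067] closest to cap 0.079
top 0.2 806 [0.717 0.347 0.045] closest to cap 0.099
top 0.26 274 [0.713 0.342 0.017] closest to cap 0.127
scene 0.05 553 [0.711 0.346 0.078] closest to cap 0.18
scene 0.15 1244 [0.717 0.347 0.065] closest to cap 0.092
scene 0.2 1165 [0.715 0.348 0.045] closest to cap 0.103
scene 0.26 368 [0.717 0.346 0.016] closest to cap 0.127
tool shift cm to (.571,.381,.15): [29.4  12.19  4.48]
```

```bash
python3 -m creep '[{"xyz":[3.8,1.4,0],"rotation":[-0.047,-0.014,0],"hand":0.45},{"xyz":[3.8,1.4,0],"rotation":[0,0,0],"hand":0.45},{"xyz":[3.8,1.4,0],"rotation":[0,0,0],"hand":0.45},{"xyz":[3.8,1.4,0],"rotation":[0,0,0],"hand":0.45},{"xyz":[3.8,1.4,0],"rotation":[0,0,0],"hand":0.45},{"xyz":[3.8,1.4,0],"rotation":[0,0,0],"hand":0.45},{"xyz":[2,1,0],"rotation":[0,0,-0.1],"hand":0.45},{"xyz":[0,0,0],"rotation":[0,0,-0.12],"hand":0.45}]';python3 -m creep '[{"xyz":[0,0,0],"rotation":[0,0,-0.12],"hand":0.45},{"xyz":[0,0,0],"rotation":[0,0,-0.12],"hand":0.45},{"xyz":[0,0,0],"rotation":[0,0,0],"hand":0.45}]'
cat > go.py <<'E'
import sys
from h import *
x,y,z,yaw=map(float,sys.argv[1:5]); s=status.get_state(); q=s['tcp_rot'];M=R.from_quat(q[[1,2,3,0]]).as_matrix()
a=np.radians(yaw); T=np.array([[np.cos(a),np.sin(a),0],[np.sin(a),-np.cos(a),0],[0,0,-1]]).T
T=np.array([[np.cos(a),np.sin(a),0],[np.sin(a),-np.cos(a),0],[0,0,-1.]])
print('shift cm',(M.T@(np.array([x,y,z])-s['ee_pos'])*100).round(2),'rotvec',R.from_matrix(M.T@T).as_rotvec().round(4))
E
python3 st.py; python3 go.py .571 .381 .1 117.5
```

```text
clock: 4.22
ee_pos: [0.5462, 0.3358, 0.1896]
tcp_rot: [0.001, 0.634, 0.773, -0.005]
wrist_force: [0.3, -1.2, 0.6]
finger_gap: 0.545
clock: 4.47
ee_pos: [0.5467, 0.3359, 0.1851]
tcp_rot: [-0.001, 0.532, 0.847, -0.008]
wrist_force: [-1.0, 1.0, -0.2]
finger_gap: 0.549
t 4.47 pos [0.5467 0.3359 0.1851] yaw 115.68 tilt [-0.0095 -0.0124] F [-1.   1.  -0.2] T [-0.02  0.01 -0.03] gap 0.549 q6 0.11
shift cm [3.07 4.26 8.43] rotvec [-0.0141  0.0068 -0.0319]
```

```bash
python3 -m creep '[{"xyz":[1.5,2.1,2.5],"rotation":[-0.014,0.007,-0.032],"hand":0.45},{"xyz":[1.5,2.1,3],"rotation":[0,0,0],"hand":0.45},{"xyz":[0,0,2.5],"rotation":[0,0,0],"hand":0.45},{"xyz":[0,0,0],"rotation":[0,0,0],"hand":0.45}]'; python3 st.py;python3 go.py .571 .381 .06 117.5
python3 - <<'E'
from h import *
t=grab('top');s=grab('scene')
I=[cv2.resize(d['frame'][int(p[1])-35:int(p[1])+35,int(p[0])-35:int(p[0])+35,::-1],(400,400),interpolation=cv2.INTER_CUBIC) for d in(t,s) for p in proj(d,[.571,.381,.05])]
cv2.imwrite('pics/pre.png',np.clip(np.hstack(I)*2.5,0,255).astype(np.uint8))
E
```

```text
clock: 4.8
ee_pos: [0.5741, 0.3791, 0.1029]
tcp_rot: [0.001, 0.525, 0.851, 0.001]
wrist_force: [-0.4, -1.8, -2.0]
finger_gap: 0.548
t 4.8 pos [0.5741 0.3791 0.1029] yaw 116.65 tilt [0.0024 0.0004] F [-0.4 -1.8 -2. ] T [-0.08  0.09 -0.04] gap 0.548 q6 0.12
shift cm [ 0.31 -0.21  4.29] rotvec [ 0.0023  0.0007 -0.0149]
```

View pics/pre.png

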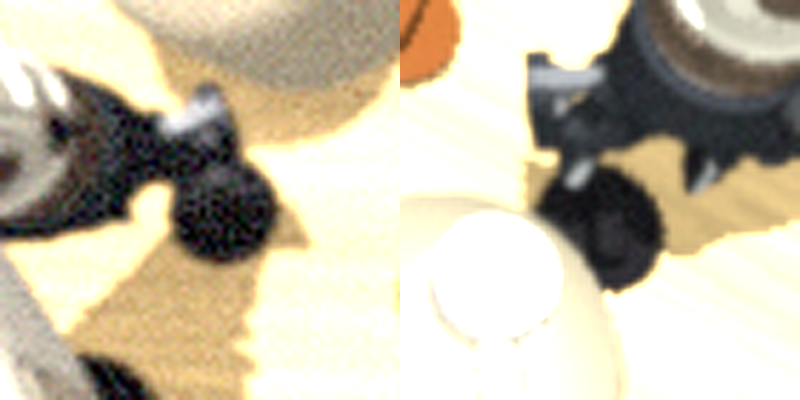

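The gripper sits above the cap (the offset is camera parallax), with the jaws either side of the bar and clear of the jug. Descending.

```bash
python3 -m creep '[{"xyz":[0.3,-0.2,2.2],"rotation":[0.002,0.001,-0.015],"hand":0.45},{"xyz":[0,0,2],"rotation":[0,0,0],"hand":0.45}]'; python3 go.py .571 .381 .026 117.5
python3 -m creep '[{"xyz":[0,0,1.5],"rotation":[0,0,0],"hand":0.45},{"xyz":[0,0,1.2],"rotation":[0,0,0],"hand":0.45}]';python3 st.py; python3 go.py .571 .381 .026 117.5
```

```text
clock: 5.07
ee_pos: [0.5781, 0.3838, 0.0751]
tcp_rot: [0.005, 0.52, 0.854, 0.01]
wrist_force: [-0.6, -0.3, -0.5]
finger_gap: 0.552
shift cm [ 0.06 -0.87  4.89] rotvec [ 0.0218 -0.0027 -0.0028]
clock: 5.23
ee_pos: [0.5808, 0.3838, 0.052]
tcp_rot: [0.006, 0.522, 0.853, 0.013]
wrist_force: [-0.3, 0.2, 0.1]
finger_gap: 0.549
t 5.23 pos [0.5808 0.3838 0.052 ] yaw 117.11 tilt [0.0236 0.0156] F [-0.3  0.2  0.1] T [-0.03  0.03 -0.03] gap 0.549 q6 0.11
shift cm [ 0.19 -1.08  2.58] rotvec [ 0.0282 -0.0031 -0.0068]
```

```bash
python3 -m creep '[{"xyz":[0.2,-1.1,0],"rotation":[0.028,-0.003,-0.007],"hand":0.45},{"xyz":[0,0,0],"rotation":[0,0,0],"hand":0.45}]'; python3 go.py .571 .381 .026 117.5
python3 -m creep '[{"xyz":[0,0,1.2],"rotation":[0,0,0],"hand":0.45},{"xyz":[0,0,0],"rotation":[0,0,0],"hand":0.45}]';python3 st.py; python3 go.py .571 .381 .026 117.5
```

```text
clock: 5.4
ee_pos: [0.5703, 0.3791, 0.0527]
tcp_rot: [0.0, 0.52, 0.854, -0.0]
wrist_force: [0.7, 0.1, 0.6]
finger_gap: 0.546
shift cm [0.14 0.15 2.67] rotvec [-0.0003  0.0002 -0.0031]
clock: 5.57
ee_pos: [0.5727, 0.3796, 0.0434]
tcp_rot: [0.002, 0.521, 0.854, 0.003]
wrist_force: [-1.6, -0.5, -1.5]
finger_gap: 0.551
t 5.57 pos [0.5727 0.3796 0.0434] yaw 117.2 tilt [0.0055 0.003 ] F [-1.6 -0.5 -1.5] T [-0.02  0.07 -0.02] gap 0.551 q6 0.11
shift cm [ 0.21 -0.1   1.74] rotvec [ 0.0063 -0.0002 -0.0052]
```

```bash
python3 -m creep '[{"xyz":[0.2,-0.1,1.0],"rotation":[0.006,0,-0.005],"hand":0.45},{"xyz":[0,0,0],"rotation":[0,0,0],"hand":0.45}]'; python3 go.py .571 .381 .026 117.5
python3 -m creep '[{"xyz":[0,0,0.7],"rotation":[0,0,0],"hand":0.45},{"xyz":[0,0,0],"rotation":[0,0,0],"hand":0.45}]';python3 st.py; python3 go.py .571 .381 .026 117.5
```

```text
clock: 5.73
ee_pos: [0.5724, 0.3813, 0.0345]
tcp_rot: [0.001, 0.519, 0.855, 0.002]
wrist_force: [-0.5, -0.3, -0.5]
finger_gap: 0.549
shift cm [ 0.04 -0.15  0.84] rotvec [ 0.0042 -0.0006 -0.0011]
clock: 5.9
ee_pos: [0.573, 0.3817, 0.027]
tcp_rot: [0.001, 0.519, 0.855, 0.002]
wrist_force: [-0.7, 0.2, -0.7]
finger_gap: 0.555
t 5.9 pos [0.573  0.3817 0.027 ] yaw 117.44 tilt [0.0044 0.003 ] F [-0.7  0.2 -0.7] T [0.01 0.07 0.03] gap 0.555 q6 0.11
shift cm [ 0.03 -0.2   0.1 ] rotvec [ 0.0053 -0.0007 -0.0011]
```

```bash
python3 -m creep '[{"xyz":[0,-0.2,0.3],"rotation":[0.005,0,0],"hand":0.45},{"xyz":[0,0,0],"rotation":[0,0,0],"hand":0.7},{"xyz":[0,0,0],"rotation":[0,0,0],"hand":1},{"xyz":[0,0,0],"rotation":[0,0,0],"hand":1},{"xyz":[0,0,0],"rotation":[0,0,0],"hand":1},{"xyz":[0,0,0],"rotation":[0,0,0],"hand":1}]'; python3 st.py
python3 -m creep '[{"xyz":[0,0,-1],"rotation":[0,0,0],"hand":1},{"xyz":[0,0,-3],"rotation":[0,0,0],"hand":1},{"xyz":[0,0,-4],"rotation":[0,0,0],"hand":1},{"xyz":[0,0,-4],"rotation":[0,0,0],"hand":1},{"xyz":[0,0,-4],"rotation":[0,0,0],"hand":1},{"xyz":[0,0,-4],"rotation":[0,0,0],"hand":1},{"xyz":[0,0,-4],"rotation":[0,0,0],"hand":1},{"xyz":[0,0,-4],"rotation":[0,0,0],"hand":1}]'; python3 st.py; python3 go.py .5 .2 .32 87.3
```

```text
clock: 6.4
ee_pos: [0.5708, 0.3807, 0.0232]
tcp_rot: [-0.001, 0.519, 0.855, -0.0]
wrist_force: [0.2, 0.4, -0.7]
finger_gap: 0.164
t 6.4 pos [0.5708 0.3807 0.0232] yaw 117.44 tilt [-0.0011  0.0002] F [ 0.2  0.4 -0.7] T [-0.02  0.06  0.01] gap 0.164 q6 0.11
clock: 7.07
ee_pos: [0.5655, 0.3768, 0.3028]
tcp_rot: [-0.006, 0.519, 0.855, -0.012]
wrist_force: [1.6, 0.4, -0.2]
finger_gap: 0.164
t 7.07 pos [0.5655 0.3768 0.3028] yaw 117.43 tilt [-0.023  -0.0147] F [ 1.6  0.4 -0.2] T [ 0.1  -0.17 -0.04] gap 0.164 q6 0.11
shift cm [-12.68 -14.    -1.31] rotvec [-0.0259  0.0096  0.5259]
```

Grip confirmed (gap 0.164, about 14 mm). Carrying the cap to the filler.

```bash
python3 -m creep '[{"xyz":[-3.1,-1.7,-0.5],"rotation":[-0.026,0.01,0],"hand":1},{"xyz":[-3.1,-1.7,-0.5],"rotation":[0,0,0],"hand":1},{"xyz":[-3.1,-1.7,0],"rotation":[0,0,0],"hand":1},{"xyz":[-3.1,-1.7,0],"rotation":[0,0,0],"hand":1},{"xyz":[-3.1,-1.7,0],"rotation":[0,0,0.11],"hand":1},{"xyz":[0,0,0],"rotation":[0,0,0.11],"hand":1},{"xyz":[0,0,0],"rotation":[0,0,0.11],"hand":1},{"xyz":[0,0,0],"rotation":[0,0,0.11],"hand":1}]'; python3 -m creep '[{"xyz":[0,0,0],"rotation":[0,0,0.09],"hand":1},{"xyz":[0,0,0],"rotation":[0,0,0],"hand":1}]';python3 st.py; python3 go.py .662 -.0155 .32 87.3
```

```text
clock: 7.73
ee_pos: [0.573, 0.2003, 0.3333]
tcp_rot: [0.003, 0.699, 0.715, 0.022]
wrist_force: [-0.6, -0.7, -0.6]
finger_gap: 0.163
clock: 7.9
ee_pos: [0.5727, 0.1987, 0.3358]
tcp_rot: [0.003, 0.733, 0.68, 0.023]
wrist_force: [-0.8, 0.8, -1.4]
finger_gap: 0.165
t 7.9 pos [0.5727 0.1987 0.3358] yaw 85.68 tilt [0.038  0.0272] F [-0.8  0.8 -1.4] T [-0.02  0.07  0.01] gap 0.165 q6 0.4
shift cm [-20.72  10.48   1.34] rotvec [ 0.0363 -0.0295 -0.0288]
```

```bash
python3 -m creep '[{"xyz":[-3.4,1.7,0],"rotation":[0.036,-0.03,-0.029],"hand":1},{"xyz":[-3.4,1.7,0],"rotation":[0,0,0],"hand":1},{"xyz":[-3.4,1.7,0],"rotation":[0,0,0],"hand":1},{"xyz":[-3.4,1.7,0],"rotation":[0,0,0],"hand":1},{"xyz":[-3.4,1.7,0],"rotation":[0,0,0],"hand":1},{"xyz":[-3.4,1.7,0],"rotation":[0,0,0],"hand":1},{"xyz":[0,0,0],"rotation":[0,0,0],"hand":1}]';python3 st.py; python3 go.py .662 -.0155 .32 87.3
python3 - <<'E'
from h import *
s=grab('scene');t=grab('top')
p=proj(s,[.662,-.0155,.27])[0].astype(int); im=s['frame'][p[1]-35:p[1]+35,p[0]-45:p[0]+45,::-1]
cv2.imwrite('pics/above.png',cv2.resize(im,None,fx=8,fy=8,interpolation=cv2.INTER_CUBIC)); print(p)
# refined neck from earlier roof pictures? use saved top0
E
```

```text
clock: 8.48
ee_pos: [0.6667, -0.0137, 0.3379]
tcp_rot: [0.0, 0.713, 0.701, -0.001]
wrist_force: [-0.5, 0.2, -1.4]
finger_gap: 0.164
t 8.48 pos [ 0.6667 -0.0137  0.3379] yaw 89.09 tilt [-0.0008 -0.001 ] F [-0.5  0.2 -1.4] T [0.02 0.15 0.  ] gap 0.164 q6 -0.0
shift cm [-0.19 -0.47  1.79] rotvec [-0.0007  0.0011  0.0312]
[292 202]
```

View pics/above.png

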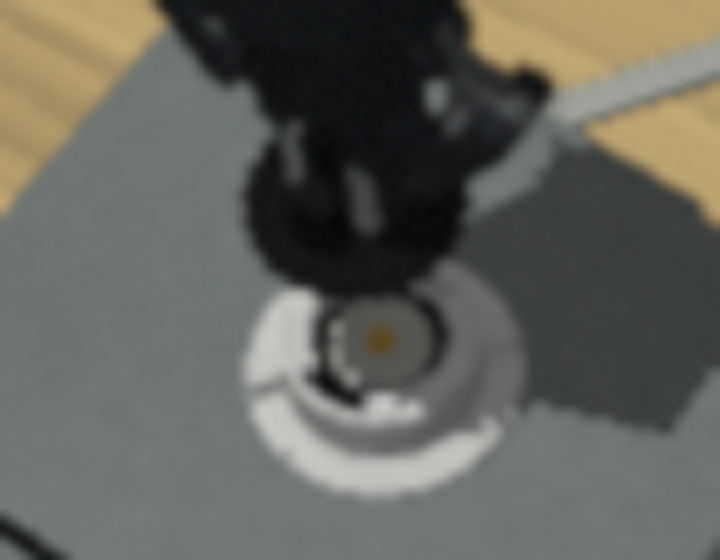

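The scene picture shows the cap above and slightly behind the neck, with the orange plate dot at crop (380,340). I'll measure neck and cap in the same view so that calibration bias cancels.

```bash
python3 - <<'E'
from h import *
from scipy.optimize import least_squares
t0=cv2.imread('pics/top0.png');s0=cv2.imread('pics/scene0.png')
P={}
for n,im0 in(('top',t0),('scene',s0)):
    d=np.load(f'/tmp/{n}.npz'); c=proj(d,[.662,-.0155,.237])[0]; v,u=np.mgrid[:400,:640]
    im=im0.astype(float); w=np.clip(im[...,2]-im[...,0]-25,0,None)*(np.hypot(u-c[0],v-c[1])<9)
    px=np.array([(w*u).sum(),(w*v).sum()])/w.sum(); P[n]=(d,px); print(n,px,'dot @z.237',onz(d,px,.237).round(4))
    # slots: dark in ring 20.5..26 at z .243
    g=[]; 
    for a in range(0,360,2):
        r=np.array([.0225,.0235,.0245]); q=np.c_[onz(d,px,.237)[0,0]+r*np.cos(np.radians(a)),onz(d,px,.237)[0,1]+r*np.sin(np.radians(a)),0*r+.243]
        uv=proj(d,q).astype(np.float32); g.append(cv2.remap(im0,uv[:,:1],uv[:,1:],cv2.INTER_LINEAR).mean())
    g=np.array(g); A=np.arange(0,360,2); dk=np.clip(np.percentile(g,60)-15-g,0,None)
    print('  slot ang mod180', np.degrees(np.angle((dk*np.exp(2j*np.radians(A))).sum()))/2, A[dk>20])
# triangulate
e=[np.array(P[n][0]['eye']) for n in P]; r=[ray(*P[n])[0] for n in P]; r=[x/np.linalg.norm(x) for x in r]
A=sum(np.eye(3)-np.outer(x,x) for x in r); b=sum((np.eye(3)-np.outer(x,x))@o for x,o in zip(r,e)); print('tri',np.linalg.solve(A,b).round(4))
# roof in scene & cap flange in scene now
d=np.load('/tmp/scene.npz'); X=cloud(d).reshape(-1,3); f=d['frame'].reshape(-1,3)
k=(np.hypot(X[:,0]-.664,X[:,1]+.014)<.05)&(f.max(1)<90)
h,_=np.histogram(X[k][:,2],np.arange(.25,.4,.005)); print(h)
for lo,hi in((.322,.34),(.325,.338)):
    p=X[k&(X[:,2]>lo)&(X[:,2]<hi)]; print(len(p),p.mean(0),cv2.minEnclosingCircle((p[:,:2]*1000).astype(np.float32)))
E
```

```text
top [315.04658902 158.52246256] dot @z.237 [[ 0.6638 -0.0163  0.237 ]]
  slot ang mod180 -2.7828294846934694 [  0   2   4   6   8  10  12  14  16  18  20  22  24 150 152 154 156 158
 160 162 164 166 168 170 172 174 176 178 180 182 184 186 188 190 192 194
 196 198 200 202 204 332 334 336 338 340 342 344 346 348 350 352 354 356
 358]
scene [294.02466793 208.93358634] dot @z.237 [[ 0.6612 -0.0154  0.237 ]]
  slot ang mod180 -1.9851434501791922 [  0   2   4   6   8  10  12  14  16  18  20  22  24  26 154 156 158 160
 162 164 166 168 170 172 174 176 178 180 182 184 186 188 190 192 194 196
 198 200 334 336 338 340 342 344 346 348 350 352 354 356 358]
tri [ 0.6627 -0.0154  0.2395]
[  0   0   0   0   0   0   0   0   0   0   0   0   0   1   0   2 138 117
  15  17  19  39  47  13  12  14  17  38  59  31]
257 [ 0.6774698  -0.00491987  0.33470892] ((666.1995239257812, -11.515213966369629), 32.908748626708984)
248 [ 0.67737294 -0.00498776  0.33455373] ((666.1995239257812, -11.515213966369629), 32.908748626708984)
```

```bash
python3 -m creep '[{"xyz":[-0.26,-0.42,1.8],"rotation":[0,0,0.028],"hand":1},{"xyz":[0,0,2],"rotation":[0,0,0],"hand":1},{"xyz":[0,0,1.5],"rotation":[0,0,0],"hand":1},{"xyz":[0,0,0],"rotation":[0,0,0],"hand":1}]';python3 st.py; python3 go.py .6625 -.0163 .275 87.5
```

```text
clock: 8.92
ee_pos: [0.6603, -0.0059, 0.288]
tcp_rot: [0.0, 0.718, 0.696, 0.003]
wrist_force: [0.7, 1.1, -1.3]
finger_gap: 0.159
t 8.92 pos [ 0.6603 -0.0059  0.288 ] yaw 88.2 tilt [0.0051 0.0048] F [ 0.7  1.1 -1.3] T [ 0.02  0.02 -0.01] gap 0.159 q6 0.02
shift cm [-1.04  0.24  1.29] rotvec [ 0.0049 -0.0049  0.0122]
```

```bash
python3 -m creep '[{"xyz":[-1.04,0.24,0.5],"rotation":[0.005,-0.005,0.012],"hand":1},{"xyz":[0,0,0],"rotation":[0,0,0],"hand":1}]';python3 st.py; python3 go.py .6625 -.0163 .275 87.5
```

```text
clock: 9.08
ee_pos: [0.6614, -0.0139, 0.2844]
tcp_rot: [0.0, 0.721, 0.693, -0.0]
wrist_force: [-0.3, 0.2, -1.1]
finger_gap: 0.159
t 9.08 pos [ 0.6614 -0.0139  0.2844] yaw 87.8 tilt [-0.0002 -0.0003] F [-0.3  0.2 -1.1] T [-0.07 -0.04  0.02] gap 0.159 q6 0.02
shift cm [-0.24  0.12  0.94] rotvec [-0.0002  0.0003  0.0053]
```

```bash
python3 -m creep '[{"xyz":[-0.3,0.12,0.6],"rotation":[0,0,0.006],"hand":1},{"xyz":[0,0,0],"rotation":[0,0,0],"hand":1},{"xyz":[0,0,0.5],"rotation":[0,0,0],"hand":1},{"xyz":[0,0,0],"rotation":[0,0,0],"hand":1}]';python3 st.py; python3 go.py .6625 -.0163 .266 87.5
python3 - <<'E'
from h import *
I=[]
for n in('scene','top'):
    d=grab(n); p=proj(d,[.6625,-.0163,.25])[0].astype(int); I.append(cv2.resize(d['frame'][p[1]-25:p[1]+25,p[0]-25:p[0]+25,::-1],(400,400),interpolation=cv2.INTER_CUBIC))
cv2.imwrite('pics/ins.png',np.clip(np.hstack(I)*1.3,0,255).astype(np.uint8))
E
```

```text
clock: 9.42
ee_pos: [0.6641, -0.0161, 0.2762]
tcp_rot: [0.002, 0.722, 0.692, 0.002]
wrist_force: [-0.1, 0.7, -0.9]
finger_gap: 0.162
t 9.42 pos [ 0.6641 -0.0161  0.2762] yaw 87.56 tilt [0.0058 0.    ] F [-0.1  0.7 -0.9] T [ 0.04  0.04 -0.03] gap 0.162 q6 0.02
shift cm [-0.03 -0.16  1.02] rotvec [ 0.0058 -0.0003  0.001 ]
```

View pics/ins.png

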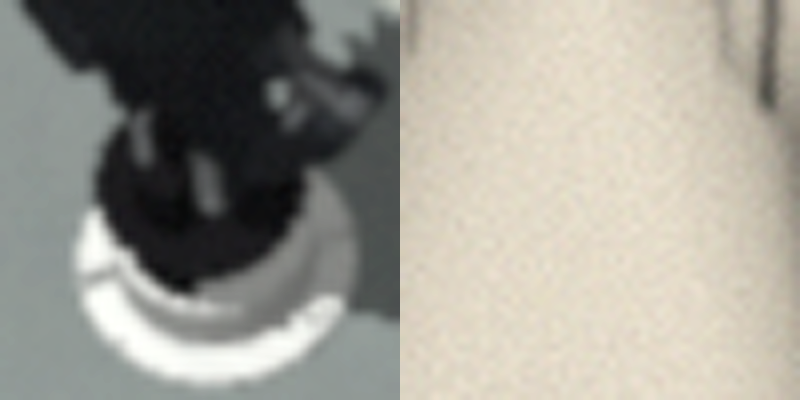

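The top view is blocked by the arm. The scene view shows the cap over the neck. I'll go down in small steps and watch the force.

```bash
python3 -m creep '[{"xyz":[0,-0.18,0.6],"rotation":[0.006,0,0],"hand":1},{"xyz":[0,0,0],"rotation":[0,0,0],"hand":1}]';python3 go.py .6625 -.0163 .266 87.5; python3 -m creep '[{"xyz":[0,-0.05,0.3],"rotation":[0,0,0],"hand":1},{"xyz":[0,0,0],"rotation":[0,0,0],"hand":1}]'; python3 st.py;  python3 go.py .6625 -.0163 .26 87.5
```

```text
clock: 9.68
ee_pos: [0.6628, -0.016, 0.2716]
tcp_rot: [0.001, 0.722, 0.692, 0.001]
wrist_force: [0.8, -0.2, -1.5]
finger_gap: 0.162
shift cm [-0.03 -0.03  0.56] rotvec [ 0.0022 -0.0004  0.001 ]
clock: 9.85
ee_pos: [0.6621, -0.016, 0.2681]
tcp_rot: [0.001, 0.722, 0.692, 0.001]
wrist_force: [-0.3, -0.3, -1.5]
finger_gap: 0.163
t 9.85 pos [ 0.6621 -0.016   0.2681] yaw 87.55 tilt [0.0019 0.0004] F [-0.3 -0.3 -1.5] T [-0.    0.03 -0.05] gap 0.163 q6 0.02
shift cm [-0.03  0.04  0.81] rotvec [ 0.0019 -0.0004  0.0009]
```

```bash
for i in 1; do :; done; python3 -m creep '[{"xyz":[0,0.04,0.3],"rotation":[0.002,0,0],"hand":1},{"xyz":[0,0,0],"rotation":[0,0,0],"hand":1}]'; python3 st.py;python3 -m creep '[{"xyz":[0,0,0.3],"rotation":[0,0,0],"hand":1},{"xyz":[0,0,0],"rotation":[0,0,0],"hand":1}]'; python3 st.py;  python3 go.py .6625 -.0163 .26 87.5
```

```text
clock: 10.02
ee_pos: [0.6624, -0.016, 0.2647]
tcp_rot: [-0.0, 0.722, 0.692, -0.0]
wrist_force: [-0.4, -0.7, -0.8]
finger_gap: 0.159
t 10.02 pos [ 0.6624 -0.016   0.2647] yaw 87.55 tilt [-0.0005  0.0004] F [-0.4 -0.7 -0.8] T [-0.   -0.01  0.03] gap 0.159 q6 0.02
clock: 10.18
ee_pos: [0.6625, -0.016, 0.2613]
tcp_rot: [-0.0, 0.722, 0.692, -0.0]
wrist_force: [-0.4, -0.1, -2.0]
finger_gap: 0.162
t 10.18 pos [ 0.6625 -0.016   0.2613] yaw 87.55 tilt [-0.0006  0.0004] F [-0.4 -0.1 -2. ] T [-0.04  0.01 -0.01] gap 0.162 q6 0.02
shift cm [-0.03  0.    0.13] rotvec [-0.0006 -0.0004  0.0009]
```

No contact at z 0.2613, below the lip level of 0.266, so the lugs are in the slots. Pressing down.

```bash
python3 -m creep '[{"xyz":[0,0,0.3],"rotation":[0,0,0],"hand":1},{"xyz":[0,0,0],"rotation":[0,0,0],"hand":1}]'; python3 st.py;python3 -m creep '[{"xyz":[0,0,0.3],"rotation":[0,0,0],"hand":1},{"xyz":[0,0,0],"rotation":[0,0,0],"hand":1}]'; python3 st.py;  python3 -m creep '[{"xyz":[0,0,0.3],"rotation":[0,0,0],"hand":1},{"xyz":[0,0,0],"rotation":[0,0,0],"hand":1}]'; python3 st.py;python3 go.py .6625 -.0163 .2522 87.5
```

```text
clock: 10.35
ee_pos: [0.6628, -0.016, 0.2588]
tcp_rot: [0.0, 0.722, 0.692, 0.0]
wrist_force: [-1.7, -0.7, 2.7]
finger_gap: 0.162
t 10.35 pos [ 0.6628 -0.016   0.2588] yaw 87.55 tilt [0.0008 0.0004] F [-1.7 -0.7  2.7] T [ 0.01  0.22 -0.03] gap 0.162 q6 0.02
clock: 10.52
ee_pos: [0.6629, -0.016, 0.2572]
tcp_rot: [0.001, 0.722, 0.692, 0.001]
wrist_force: [-1.4, -0.5, 3.6]
finger_gap: 0.165
t 10.52 pos [ 0.6629 -0.016   0.2572] yaw 87.55 tilt [0.0029 0.0003] F [-1.4 -0.5  3.6] T [-0.03  0.27 -0.02] gap 0.165 q6 0.02
clock: 10.68
ee_pos: [0.6629, -0.0161, 0.2557]
tcp_rot: [0.002, 0.722, 0.692, 0.002]
wrist_force: [-1.4, 0.9, 4.9]
finger_gap: 0.164
t 10.68 pos [ 0.6629 -0.0161  0.2557] yaw 87.55 tilt [0.005  0.0001] F [-1.4  0.9  4.9] T [-0.05  0.32  0.01] gap 0.164 q6 0.02
shift cm [-0.03 -0.04  0.35] rotvec [ 0.0049 -0.0004  0.0009]
```

```bash
python3 -m creep '[{"xyz":[0,-0.08,0.35],"rotation":[0.005,0,0],"hand":1},{"xyz":[0,0,0],"rotation":[0,0,0],"hand":1}]'; python3 st.py;python3 -m creep '[{"xyz":[0,0,0.35],"rotation":[0.003,0,0],"hand":1},{"xyz":[0,0,0],"rotation":[0,0,0],"hand":1}]'; python3 st.py;  python3 -m creep '[{"xyz":[0,0,0.35],"rotation":[0.003,0,0],"hand":1},{"xyz":[0,0,0],"rotation":[0,0,0],"hand":1}]'; python3 st.py;python3 go.py .6625 -.0163 .2522 87.5
```

```text
clock: 10.85
ee_pos: [0.663, -0.0161, 0.2541]
tcp_rot: [0.001, 0.722, 0.692, 0.002]
wrist_force: [-1.6, 0.4, 4.7]
finger_gap: 0.164
t 10.85 pos [ 0.663  -0.0161  0.2541] yaw 87.55 tilt [0.0041 0.0002] F [-1.6  0.4  4.7] T [-0.04  0.54  0.05] gap 0.164 q6 0.02
clock: 11.02
ee_pos: [0.6629, -0.016, 0.2533]
tcp_rot: [0.001, 0.722, 0.692, 0.002]
wrist_force: [-2.1, -0.4, 6.0]
finger_gap: 0.158
t 11.02 pos [ 0.6629 -0.016   0.2533] yaw 87.56 tilt [0.0039 0.0003] F [-2.1 -0.4  6. ] T [ 0.01  0.53 -0.03] gap 0.158 q6 0.02
clock: 11.18
ee_pos: [0.663, -0.016, 0.2533]
tcp_rot: [0.002, 0.722, 0.692, 0.002]
wrist_force: [-2.1, 0.6, 6.1]
finger_gap: 0.164
t 11.18 pos [ 0.663  -0.016   0.2533] yaw 87.56 tilt [0.0047 0.0003] F [-2.1  0.6  6.1] T [-0.03  0.64  0.02] gap 0.164 q6 0.02
shift cm [-0.03 -0.05  0.11] rotvec [ 0.0047 -0.0005  0.001 ]
```

```bash
python3 -m creep '[{"xyz":[0,-0.08,0.6],"rotation":[0.005,0,0],"hand":1},{"xyz":[0,0,0.5],"rotation":[0,0,0],"hand":1}]'; python3 st.py;python3 -m creep '[{"xyz":[0,-0.1,0.9],"rotation":[0.004,0,0],"hand":1},{"xyz":[0,0,0.9],"rotation":[0,0,0],"hand":1}]'; python3 st.py;python3 go.py .6625 -.0163 .2522 87.5
```

```text
clock: 11.35
ee_pos: [0.6631, -0.016, 0.252]
tcp_rot: [0.004, 0.722, 0.692, 0.004]
wrist_force: [-8.4, 0.7, 21.8]
finger_gap: 0.161
t 11.35 pos [ 0.6631 -0.016   0.252 ] yaw 87.56 tilt [0.0113 0.0001] F [-8.4  0.7 21.8] T [-0.08  2.28 -0.01] gap 0.161 q6 0.02
clock: 11.52
ee_pos: [0.6636, -0.016, 0.2518]
tcp_rot: [0.01, 0.722, 0.692, 0.01]
wrist_force: [-14.3, -0.3, 34.8]
finger_gap: 0.162
t 11.52 pos [ 0.6636 -0.016   0.2518] yaw 87.56 tilt [ 0.0282 -0.0004] F [-14.3  -0.3  34.8] T [ 0.09  3.42 -0.08] gap 0.162 q6 0.02
shift cm [-0.03 -0.1  -0.05] rotvec [ 0.0282 -0.0008  0.001 ]
```

Bottomed out at z 0.252, with 35 N at the stop. I'll ease the push and tilt, then turn clockwise (+z tool) in stages while pressing lightly.

```bash
python3 -m creep '[{"xyz":[0,-0.1,0.3],"rotation":[0.028,0,0],"hand":1},{"xyz":[0,-0.05,0.4],"rotation":[0.005,0,0],"hand":1}]'; python3 st.py; python3 -m creep '[{"xyz":[0,0,0.4],"rotation":[0.003,0,0.06],"hand":1},{"xyz":[0,0,0.4],"rotation":[0,0,0.06],"hand":1}]'; python3 st.py;  python3 -m creep '[{"xyz":[0,0,0.4],"rotation":[0,0,0.08],"hand":1},{"xyz":[0,0,0.4],"rotation":[0,0,0.08],"hand":1}]'; python3 st.py;python3 go.py .6625 -.0163 .2522 42.5
```

```text
clock: 11.68
ee_pos: [0.6639, -0.016, 0.2539]
tcp_rot: [0.003, 0.722, 0.692, 0.004]
wrist_force: [-1.6, -0.0, 5.6]
finger_gap: 0.157
t 11.68 pos [ 0.6639 -0.016   0.2539] yaw 87.56 tilt [0.0098 0.0006] F [-1.6 -0.   5.6] T [-0.05  0.37  0.03] gap 0.157 q6 0.02
clock: 11.85
ee_pos: [0.6651, -0.0157, 0.2519]
tcp_rot: [0.005, 0.763, 0.646, 0.006]
wrist_force: [-7.9, 0.3, 19.5]
finger_gap: 0.159
t 11.85 pos [ 0.6651 -0.0157  0.2519] yaw 80.5 tilt [0.0155 0.0013] F [-7.9  0.3 19.5] T [0.02 1.48 0.28] gap 0.159 q6 0.14
clock: 12.02
ee_pos: [0.665, -0.0155, 0.2519]
tcp_rot: [0.007, 0.814, 0.581, 0.01]
wrist_force: [-6.3, 0.2, 16.1]
finger_gap: 0.163
t 12.02 pos [ 0.665  -0.0155  0.2519] yaw 71.05 tilt [0.0236 0.0004] F [-6.3  0.2 16.1] T [-0.41  1.4   0.28] gap 0.163 q6 0.31
shift cm [-0.16 -0.21 -0.04] rotvec [ 0.0197 -0.0134  0.4982]
```

```bash
python3 -m creep '[{"xyz":[-0.1,-0.2,0.3],"rotation":[0.02,-0.013,0.08],"hand":1},{"xyz":[0,0,0.3],"rotation":[0,0,0.08],"hand":1}]'; python3 st.py; python3 go.py .6625 -.0163 .2522 42.5;  python3 -m creep '[{"xyz":[-0.1,-0.1,0.3],"rotation":[0.004,-0.004,0.08],"hand":1},{"xyz":[0,0,0.3],"rotation":[0.004,-0.004,0.08],"hand":1}]'; python3 st.py;python3 go.py .6625 -.0163 .2522 42.5
```

```text
clock: 12.18
ee_pos: [0.665, -0.0155, 0.252]
tcp_rot: [0.005, 0.86, 0.511, 0.004]
wrist_force: [-6.2, 0.8, 10.9]
finger_gap: 0.16
t 12.18 pos [ 0.665  -0.0155  0.252 ] yaw 61.46 tilt [ 0.0115 -0.0044] F [-6.2  0.8 10.9] T [0.16 1.5  0.2 ] gap 0.16 q6 0.48
shift cm [-0.19 -0.18 -0.02] rotvec [ 0.0118 -0.0036  0.3308]
clock: 12.35
ee_pos: [0.6646, -0.015, 0.252]
tcp_rot: [0.004, 0.899, 0.438, 0.003]
wrist_force: [-7.3, 1.0, 13.6]
finger_gap: 0.164
t 12.35 pos [ 0.6646 -0.015   0.252 ] yaw 51.92 tilt [ 0.0087 -0.0057] F [-7.3  1.  13.6] T [0.05 1.66 0.3 ] gap 0.164 q6 0.64
shift cm [-0.23 -0.09 -0.02] rotvec [ 0.0102 -0.0017  0.1645]
```

```bash
python3 -m creep '[{"xyz":[-0.15,-0.1,0.25],"rotation":[0.008,0,0.07],"hand":1},{"xyz":[-0.05,-0.05,0.2],"rotation":[0.003,0,0.06],"hand":1},{"xyz":[0,0,0.2],"rotation":[0,0,0],"hand":1}]'; python3 st.py; python3 go.py .6625 -.0163 .2522 42.5; python3 - <<'E'
from h import *
d=grab('scene'); p=proj(d,[.6625,-.0163,.25])[0].astype(int); cv2.imwrite('pics/turn.png',cv2.resize(d['frame'][p[1]-30:p[1]+30,p[0]-30:p[0]+30,::-1],(600,600),interpolation=cv2.INTER_CUBIC))
d=grab('top')
E
```

```text
clock: 12.6
ee_pos: [0.6644, -0.0152, 0.2522]
tcp_rot: [0.002, 0.927, 0.375, 0.006]
wrist_force: [-4.0, -0.0, 9.3]
finger_gap: 0.162
t 12.6 pos [ 0.6644 -0.0152  0.2522] yaw 44.02 tilt [0.012  0.0012] F [-4.  -0.   9.3] T [-0.06  1.07 -0.01] gap 0.162 q6 0.78
shift cm [-0.21 -0.05 -0.  ] rotvec [ 0.0074 -0.0096  0.0265]
```

View pics/turn.png

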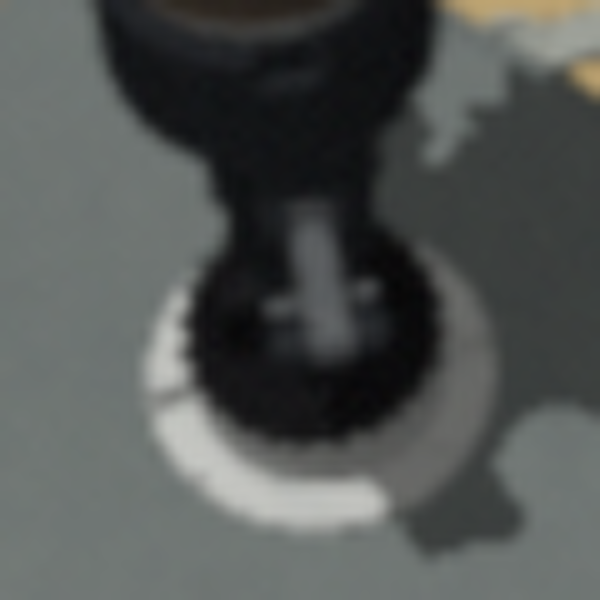

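The cap is seated with its flange over the lip. The visible bar ends, crop (270,310) to (370,290), run parallel to the ribs (earlier slope -0.18, now -0.2). Final trim of about 1.5°.

```bash
python3 -m creep '[{"xyz":[-0.2,-0.05,0.15],"rotation":[0.007,-0.009,0.026],"hand":1},{"xyz":[0,0,0.15],"rotation":[0,0,0.004],"hand":1},{"xyz":[0,0,0.15],"rotation":[0,0,0],"hand":1}]'; python3 st.py; python3 go.py .6625 -.0163 .2522 42.5; python3 - <<'E'
from h import *
d=grab('scene')
C=cloud(d);X=C.reshape(-1,3)
for a in (-47.5,132.5):
    print('rib px',proj(d,[.6627+.039*np.cos(np.radians(a)),-.016+.039*np.sin(np.radians(a)),.219]).round(1))
c=proj(d,[.6625,-.0163,.25])[0].astype(int);print('crop origin',c-30)
t=grab('top');Y=cloud(t);z=Y[...,2];p=Y[(z>.185)&(z<.206)&(Y[...,0]>.45)&(Y[...,0]<.57)&(Y[...,1]>-.17)&(Y[...,1]<.1)]
for y in np.arange(-.13,.05,.02):
    q=p[abs(p[:,1]-y)<.01]; print(round(y,2),len(q),q[:,0].min().round(3) if len(q) else '',end='; ')
a=cv2.imread('pics/scene0.png');b=d['frame'][...,::-1]; cv2.imwrite('pics/fin.png',np.vstack([b,np.clip(cv2.absdiff(a,np.ascontiguousarray(b))*3,0,255)])[:, :].copy()) if 0 else cv2.imwrite('pics/fin.png',b)
E
```

```text
clock: 12.95
ee_pos: [0.6645, -0.0154, 0.2527]
tcp_rot: [0.001, 0.932, 0.361, 0.005]
wrist_force: [-3.1, -0.8, 6.3]
finger_gap: 0.163
t 12.95 pos [ 0.6645 -0.0154  0.2527] yaw 42.37 tilt [0.01   0.0012] F [-3.1 -0.8  6.3] T [-0.08  0.8  -0.04] gap 0.163 q6 0.81
shift cm [-0.2  -0.07  0.05] rotvec [ 0.0059 -0.0082 -0.0024]
rib px [[278.7 215.4]]
rib px [[309.2 210. ]]
crop origin [263 176]
-0.13 28 0.541; -0.11 33 0.541; -0.09 13 0.543; -0.07 0 ; -0.05 0 ; -0.03 0 ; -0.01 0 ; 0.01 0 ; 0.03 0 ;
```

View pics/fin.png

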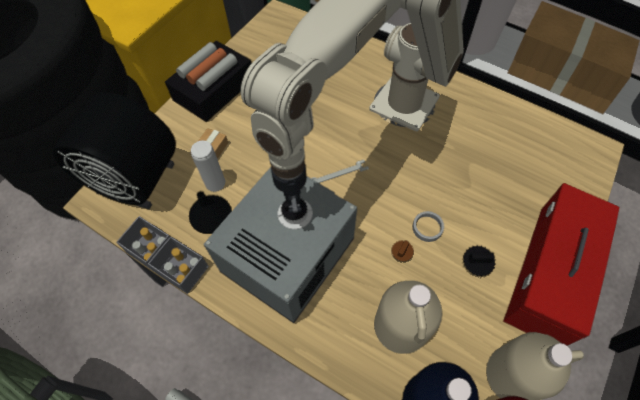

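The final view shows everything else unmoved and the door edge at the same closed x as before. The predicted rib pixel (278.7,215.4) matches the rib seen at (280.5,215.3). Handing in.

```bash
python3 -c "
from rig import order; print(order.close_job())"; python3 st.py
```

```text
the job is handed in; nothing more can be done
None
the job is handed in; nothing more can be done
```

I shut the service door, then fitted the small black cap into the filler neck and turned it clockwise to the vent ribs. The job is handed in with the gripper still holding the cap there. It took about 13 s of the 56 s.

- **Door:** it met its rigid stop at about 34 N. Afterwards its top edge followed the cooler's front line (slope 0.044, the cooler's own yaw), and the visible free end was at the same place at the end.
- **Cap seating:** the lugs passed the lip level with no contact force. The sealing-plate spring then built up, and the cap bottomed at TCP z 0.252, as calculated. The highest press was 35 N.
- **Cap turn:** the tool yaw went from 87.6° to 42.4°, which is 45.2° clockwise against a target yaw of 42.5°. I felt no lock click. In the last close view, about 1.5° before the end, the visible bar ends were parallel to the ribs. The rib position I calculated matched the picture within 2 px.
- **Grip:** the opening stayed at 0.16, so the bar was still held, with a light down-push of about 6 N.
- **Other loose things:** they looked unmoved in the final picture; I did not measure each one.
- **Disagreements and limits:** the two cameras differed by up to 3 mm on the neck's position. About 3 N of sideways force and 2 mm of offset in x from my estimate remained at the end. The top camera was blocked by the arm during the insertion, so the vent angle rests on the tool yaw and the scene view.

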